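Latch the board rack's keeper in front of the small board

ROBOT

A 6-joint arm with a two-finger parallel gripper is mounted at the origin on the work surface. World frame = base frame: x ahead of the robot, y to its left, z up, the work surface at z = 0. Lengths are in m, angles in rad, forces in N, time in s.
With the tool pointing down it reaches from about 0.375 to 0.975 m from the base axis. Payload 3.8 kg.
Tool frame: the origin (TCP) lies on the centre line of the jaws, within the pads' length; the fingertips stand 25 mm ahead of it and the grasp point (between the pads) lies 6 mm ahead of it; z points along the fingers, y is the line along which they close (so a half turn about z gives the same grasp; the last joint's range is limited). The gripper opens to 85 mm and grips with 20 to 120 N. Pads are 22 mm wide; open, the fingers measure 114 mm over their backs; the gripper's body (76 mm by 85 mm) begins 54 mm behind the grasp point. The pads swing forward as they close: fully open they stand 13 mm farther back than shut.
Start: joints at [1.092, 0.264, 1.604, -0, 1.274, -0.037], TCP at [0.289, 0.61, 0.256] pointing down, gripper open.
Joint ranges: [-2.63, 2.63], [-0.94, 2.18], [0.31, 2.57], [-1.31, 4.45], [0, 2.66], [-2.55, 2.55]. Speed limits (rad/s): [2.57, 2.57, 3.14, 3.14, 3.14, 3.14].

INTERFACE

Orientations are given as a rotation vector (axis times angle).
In Python, from workcell import bot gives the robot as it stands. The module is installed in compiled form; this text tells all that it offers.
- The arm moves only by the tool play_rows, never from a script. Its argument "commands" is a list that holds one entry, the list of rows, each a list of 7 numbers: the shift along the tool's x, y, z as a fraction of full scale, then the turn, a rotation vector about the tool's x, y, z as a fraction of full scale, then the closure, from -1 (fully open) to 1 (shut). A call has 1 to 8 rows; each row is the pose to reach, as a shift and turn from the pose commanded when the call began, along the tool's axes at that moment, turning the shorter way round; what a row does not reach only later rows make up. Full scale, the value 1, is 60 cm for a shift and 180 degrees for a turn. A row lasts 1/10 s, in which the tool goes at most 50 mm and 8.59 degrees, less where a joint would pass 70% of its speed; a pose out of reach is approached as far as the arm can. A call with a number of a shift or a turn outside -1 to 1 is refused whole. A call with a gripper value outside its range is refused whole. The fingers move at their own pace and stop on an object; "force" is the grip in N (left out, the last holds). Time passes only in rows, so rows that repeat a pose let the fingers close. It gives the time, the measured TCP pose, the force, the opening and the grip force at its end, in the units of the state.
- bot.read_state(): the state, without advancing time (a new reading comes with each control period).
- bot.read_camera(name): name is "side" or "top" or "wrist"; returns the picture (420x560x3 uint8, blue, green, red); there is no depth.
- bot.camera_params(name): a dict with "fov_y" (degrees; the focal length in pixels is half the picture's height over the tangent of half this angle, whatever the lens; pixels are square), "cx", "cy" (the principal point, pixels), "D" ([k1, k2, p1, p2, k3] as OpenCV has them; the pictures are not rectified), "rvec" (rotation vector, rad) and "tvec" (3), from world to camera coordinates, as OpenCV has them. Camera axes: x right, y down, z forward; pixel columns grow to the right and rows downward; lengths in m; the calibration is good to about 2 mm. A picture is of the moment at which its call begins: read the wrist's pose just before it. camera_params takes no time and is no camera call; for the wrist camera it gives the pose at the moment of the call.
- bot.finish_job(): hands the job in; it is judged then, once.
The state is a dict: "time": time; "q": joint angles; "joint_vel": joint speeds; "joint_torque": joint torques, N m; "tool_pos": TCP position; "tcp_rot": TCP orientation; "wrist_force": force on the tool from outside, world axes, zero at the start; "torque": the same for the moment, N m; "width": opening from 0.0 (shut) to 1.0 (fully open); "grip_force": force on a finger pad.
Only numpy, scipy, OpenCV 4.12 (cv2) and the standard library are available. Lean on these libraries where they do the work, as an engineer would, in place of code of your own. Each camera call takes 0.05 s, during which the arm holds its last target. There are 200 camera calls.

TASK

The smallest of the three cutting boards in the rack tends to roll out. With the fingertips, push the sliding keeper along the rack's front rail until its pin drops into the notch in front of that board, without running on past that notch, and take the hand away. Only push the keeper, never pinch it between the fingers, and leave the boards and everything else on the counter where they are.

Things in the scene. Friction and masses are not known exactly. Their poses are not given: they have to be found in the camera images.
- rack: Fixed aluminium cutting-board rack, 310 mm deep (x), 220 mm wide (y), turned by up to 0.3 rad. Origin on the counter under the middle slot's centre; x points away from the robot, y to the left along the front rail, z up. Three slots 60 mm apart along y hold boards upright, their faces square to y. The rail is on the robot's side, at rack x = -125 mm.
- keeper (a joint): Position in m of the grey plastic keeper on the rail: 0 with its pin over the middle notch, growing towards the rack's +y; end stops at -0.088 and 0.088. Notches at -0.06 (right), 0, 0.06 (left); it starts between middle and left. Drag 1 to 2 N on plain rail; within 4 mm of a notch's centre it is pulled in by itself; about 6 N push it out of one.
- post_top (a point): Centre of the top of the keeper's upright post, which is pushed sideways. Post: 20 mm (x) by 16 mm (y, over its rubber pads), from 110 to 167 mm above the counter, at rack x = -113 mm; its rack y equals the keeper's position. Below it is a saddle 54 (x) by 34 mm (y), top 110 mm above the counter, with a short tongue towards the boards.
- notch_mid (a point): Centre of the middle notch at the rail's top, 90 mm above the counter. The flat rail is 44 mm wide (x) and 220 mm long (y); three notches 12 mm wide are cut across its top, one straight in front of each slot, 60 mm apart.
- pad_left (a point): Centre of the face of the black rubber pad on the post's left (+y) face, 20 x 3 x 50 mm (x, y, z), this point being 140 mm above the counter. Push here to move the keeper right (-y of the rack).
- pad_right (a point): Centre of the face of the black rubber pad on the post's right (-y) face, 20 x 3 x 50 mm, this point being 140 mm above the counter. Push here to move the keeper left (+y of the rack).
- pin (a joint): Height in m of the keeper's spring-loaded, roller-tipped steel pin (12 mm cap in front of the post, on the robot's side of it): about 0 while it rides on the plain rail, about -0.0033 when it has dropped into a notch.
- board_small: The smallest board: white plastic disc 120 mm across, 15 mm thick, loose, standing upright in one of the three slots (any). Origin at the disc's centre, 66 mm above the counter; its y axis is the disc's axis. Top at 126 mm.
- board_a: Round bamboo board 160 mm across, 15 mm thick, loose, upright in a slot. Origin at its centre, 91 mm above the counter; its top is at 171 mm, and its front edge is 45 mm behind the rail's centre line.
- board_b: Round bamboo board like board_a, in another slot.
- canister: Small steel canister with toggle latch, 64 mm across, 68 mm tall, loose on the counter before the rack. Origin under its centre.
- owl: Ceramic owl magnet 42 mm across, 57 mm tall, standing loose before the rack. Origin under its centre.
- opener: Red plastic bottle opener 122 mm long, 8 mm thick, lying before the rack. Origin under its middle, x along it.
- mug: Mug 80 mm across, 90 mm tall, loose, left of the rack. Origin under its centre.
- bowl: Bowl 130 mm across, 50 mm tall, loose, right of the rack. Origin under its centre.
- jar: Glass jar 60 mm across, 100 mm tall, loose, right of the rack. Origin under its centre.
- mill: Wooden pepper mill 50 mm across, 130 mm tall, loose, left of the rack. Origin under its centre.
- slot_left (a point): Centre of the left (+y) slot, 65 mm above the counter; the rail's left notch lies 125 mm towards -x of the rack.
- slot_mid (a point): The same for the middle slot.
- slot_right (a point): The same for the right (-y) slot.

How it is judged:
By the outcome, as a careful person would: the job done as asked, in the order asked, and still so for the second after the job is handed in, with the robot touching nothing.
It also fails if it takes over 45 s, if anything falls off the work surface, if the arm or the gripper's body presses on something with over 40 N, if the wrist force passes 120 N, or if a joint passes its speed limit or range.

## Working session

There is one attempt and no reset: what is moved stays moved. The work goes in short steps, Python scripts to look and compute and a tool call to move; the robot and the scene stay as the last step left them, time stands still between calls to the robot, and variables do not carry over. Pictures are saved under pics/ and viewed, at most 10 in all, crops included, and the job is handed in when it is done.

Besides the shell and the picture viewer there is one more tool, called by a JSON object that holds its "api" and its "payload", one argument or row to a line. play_rows: Moves the arm, as the interface text tells. Its arguments: {"type":"object","properties":{"commands":{"type":"array"},"force":{"type":"number"}},"required":["commands"]}

```bash
mkdir -p pics; python3 - <<'E'
from workcell import bot
import cv2
print(bot.read_state())
for n in("top","side"):
    print(n,bot.camera_params(n)); cv2.imwrite(f"pics/{n}0.png",bot.read_camera(n))
E
```

```text
{'time': 0.0, 'q': array([ 1.09213854e+00,  2.64747733e-01,  1.60537935e+00, -7.81599788e-06,
        1.27370890e+00, -3.68537225e-02]), 'joint_vel': array([ 0.0003098 , -0.001502  ,  0.00107384, -0.00071583, -0.00038397,
       -0.00071525]), 'joint_torque': array([ 1.88696422e-04, -5.15109873e+01, -3.67322695e+01, -9.68697327e-05,
        1.26887381e-02, -1.33928367e-06]), 'tool_pos': array([0.28827231, 0.60959463, 0.25496274]), 'tcp_rot': array([-0.68822618, -3.06470067,  0.00340977]), 'wrist_force': array([ 0.51271176, -0.78972497,  0.10677587]), 'torque': array([ 0.02919465,  0.00109572, -0.01222288]), 'grip_force': 0.0, 'width': 1.0006630335392226}
top {'fov_y': 43.379223804537894, 'cx': 276.79306997377176, 'cy': 209.68771684520667, 'D': array([-0.11563959,  0.        ,  0.        ,  0.        ,  0.        ]), 'rvec': array([ 2.1340305 , -2.17861969,  0.16524057]), 'tvec': array([-0.02095562,  0.5550686 ,  1.27789249])}
side {'fov_y': 56.81736084498122, 'cx': 284.90131103496657, 'cy': 206.1194916489412, 'D': array([-0.00652087,  0.        ,  0.        ,  0.        ,  0.        ]), 'rvec': array([ 2.07512764, -0.77442905,  0.3702786 ]), 'tvec': array([-0.4167829 ,  0.31017684,  0.75694581])}
```

View pics/top0.png

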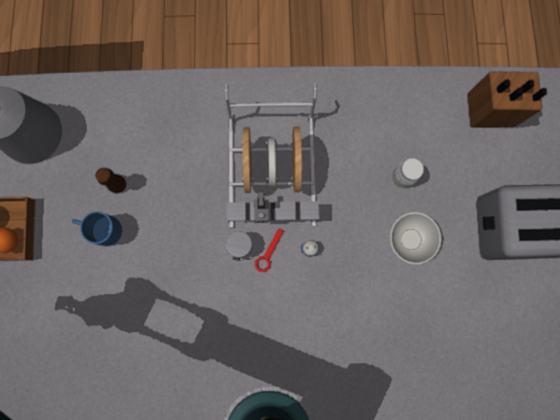

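View pics/side0.png

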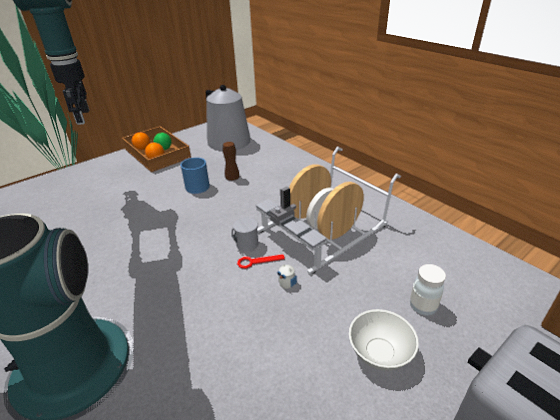

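The top view shows the white small board in the middle slot at about (272,160), between the bamboo boards at 247 and 297. The keeper is left of it at about (262,207), so it has to go right (rack -y). I'll enlarge the rail next.

```bash
python3 - <<'E'
import cv2
a=cv2.imread("pics/top0.png")[185:260,215:330]; cv2.imwrite("pics/topc.png",cv2.resize(a,None,fx=6.9,fy=6.9,interpolation=cv2.INTER_CUBIC))
E
```

```text
(no output)
```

View pics/topc.png

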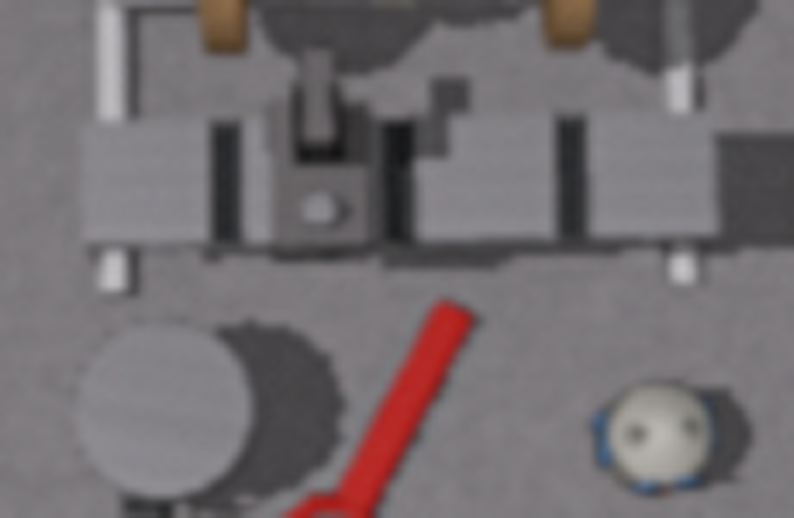

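The enlarged crop shows notch centres at crop (226,182), (397,180) and (570,180). The saddle spans x 272–375 and the pin cap is at (322,208).

```bash
cat > h.py <<'E'
import numpy as np, cv2
from workcell import bot
def KD(p):
    f=210/np.tan(np.radians(p["fov_y"]/2)); return np.array([[f,0,p["cx"]],[0,f,p["cy"]],[0,0,1]]),p["D"]
def back(p,uv,z):
    K,D=KD(p); R=cv2.Rodrigues(p["rvec"])[0]; o=-R.T@p["tvec"]
    n=cv2.undistortPoints(np.array([[uv]],float),K,D)[0,0]; d=R.T@np.array([n[0],n[1],1]); return o+d*(z-o[2])/d[2]
def proj(p,X):
    K,D=KD(p); return cv2.projectPoints(np.array(X,float).reshape(-1,3),p["rvec"],p["tvec"],K,D)[0][:,0]
E
python3 - <<'E'
from h import *
p=bot.camera_params("top"); s=6.9
c=lambda x,y,z: back(p,((x+.5)/s-.5+215,(y+.5)/s-.5+185),z)
L,M,R=[c(x,y,.09) for x,y in((226,182),(397,180),(570,179))]
print(L,M,R,np.linalg.norm(L-R))
corners=[c(x,y,.09) for x,y in((85,122),(85,242),(716,115),(718,238))]
ctr=np.mean(corners,0); print("ctr",ctr)
ey=(L-R)/np.linalg.norm(L-R); print("yaw",np.arctan2(-ey[0],ey[1]))
m=(L+M+R)/3
for q in((272,180,.11),(377,180,.11)): print("saddle",(c(*q)-m)@ey)
ex=np.array([ey[1],-ey[0],0])
for y in (.03,.04): 
  for z in(.11,.167):
    print(y,z,(proj(p,ctr+ex*.012+ey*y+[0,0,z-.09])-[215,185]+.5)*s)
print("o",-cv2.Rodrigues(p["rvec"])[0].T@p["tvec"])
for n,x,y,z in(("can",165,410,.068),("owl",658,432,.05),("opener tip",455,312,.01)): print(n,c(x,y,z))
for n,u,v,z in(("mug",100,228,.09),("mill",105,176,.13),("boardA front",247,188,.09)): print(n,back(p,(u,v),z))
E
```

```text
[0.54571768 0.0389925  0.09      ] [ 0.54524535 -0.02033156  0.09      ] [ 0.54440713 -0.08040725  0.09      ] 0.11940694070620714
ctr [ 0.54552686 -0.02183746  0.09      ]
yaw -0.010975718692085365
saddle 0.04303833381101645
saddle 0.007193979780823319
0.03 0.11 [[314.09113893 137.63253648]]
0.03 0.167 [[310.89891775 111.81217702]]
0.04 0.11 [[284.8459658  137.88502399]]
0.04 0.167 [[280.2664986  112.07540921]]
o [ 0.37314172 -0.01134652  1.34245523]
can [0.46860474 0.06238716 0.068     ]
owl [ 0.45852567 -0.1114986   0.05      ]
opener tip [ 0.50686479 -0.04121461  0.01      ]
mug [0.51131071 0.39456536 0.09      ]
mill [0.6300855  0.37277116 0.13      ]
boardA front [0.60152084 0.0390169  0.09      ]
```

```bash
cat > plan.py <<'E'
import sys
from h import *
from scipy.spatial.transform import Rotation as Ro
def plan(target,yaxis_yaw):
    # wanted: tool z down, tool y along world direction yaxis_yaw (or opposite)
    s=bot.read_state(); R=Ro.from_rotvec(s["tcp_rot"])
    z=np.array([0,0,-1.]); 
    print("pos",s["tool_pos"],"q6",s["q"][5],"F",s["wrist_force"],"t",s["time"]); print(R.as_matrix().round(3))
    for a in(yaxis_yaw,yaxis_yaw+np.pi):
        y=np.array([np.cos(a),np.sin(a),0]); W=Ro.from_matrix(np.c_[np.cross(y,z),y,z])
        print("turn",((R.inv()*W).as_rotvec()/np.pi).round(4))
    print("shift",(R.inv().apply(np.array(target)-s["tool_pos"])/.6).round(4))
E
python3 -c "
from plan import *
plan([.557,.075,.255],np.pi/2-.011); plan([.557,.075,.255],-.011)"
```

```text
pos [0.28835401 0.6096593  0.25509732] q6 -0.036902262345195086 F [ 0.4843145  -0.39864903  0.18676424] t 0.1
[[-0.904  0.428 -0.001]
 [ 0.428  0.904 -0.002]
 [ 0.    -0.002 -1.   ]]
turn [-0.0006 -0.0002 -0.1371]
turn [-2.000e-04  8.000e-04  8.629e-01]
shift [-0.7858 -0.6141  0.0013]
pos [0.28835401 0.6096593  0.25509732] q6 -0.036902262345195086 F [ 0.4843145  -0.39864903  0.18676424] t 0.1
[[-0.904  0.428 -0.001]
 [ 0.428  0.904 -0.002]
 [ 0.    -0.002 -1.   ]]
turn [-6.000e-04  3.000e-04  3.629e-01]
turn [-4.000e-04 -6.000e-04 -6.371e-01]
shift [-0.7858 -0.6141  0.0013]
```

{"api": "play_rows", "payload": {
  "commands": [
    [[-0.08,-0.06,0,0,0,-0.02,1],[-0.15,-0.12,0,0,0,-0.04,1],[-0.22,-0.17,0,0,0,-0.06,1],[-0.28,-0.22,0,0,0,-0.08,1],[-0.34,-0.27,0,0,0,-0.1,1],[-0.4,-0.32,0,0,0,-0.12,1],[-0.46,-0.37,0,0,0,-0.137,1],[-0.5,-0.4,0,0,0,-0.137,1]]
  ],
  "force": 20
}}

```text
time: 0.9
tool_pos: [0.4576, 0.262, 0.2559]
tcp_rot: [-0.018, -3.141, 0.002]
wrist_force: [-0.8, -0.3, -0.1]
width: -0.002
grip_force: 0.0
```

```bash
python3 -c "
from plan import *
plan([.557,.085,.255],np.pi/2-.011)"
```

```text
pos [0.4575957  0.26195152 0.25589637] q6 -1.0857343682189002 F [-0.75312868 -0.29898567 -0.10978012] t 0.9
[[-1.     0.012 -0.   ]
 [ 0.012  1.    -0.001]
 [ 0.    -0.001 -1.   ]]
turn [-0.0003 -0.0001 -0.0002]
turn [-2.000e-04  5.000e-04  9.998e-01]
shift [-0.1691 -0.293   0.0017]
```

{"api": "play_rows", "payload": {
  "commands": [
    [[-0.04,-0.07,0,0,0,0,1],[-0.08,-0.14,0,0,0,0,1],[-0.12,-0.21,0,0,0,0,1],[-0.15,-0.26,0,0,0,0,1],[-0.169,-0.293,0,0,0,0,1],[-0.169,-0.293,0,0,0,0,1]]
  ]
}}

```text
time: 1.5
tool_pos: [0.5575, 0.0853, 0.2557]
tcp_rot: [-0.024, -3.141, 0.001]
wrist_force: [-0.1, 0.4, 1.7]
width: 0.002
grip_force: 0.0
```

```bash
python3 - <<'E'
from plan import *
p=bot.camera_params("wrist"); print(p)
a=bot.read_camera("wrist"); cv2.imwrite("pics/w1.png",a)
plan([.557,.045,.18],np.pi/2-.011)
E
```

```text
{'fov_y': 69.84452051774726, 'cx': 281.1307546609752, 'cy': 213.3409062897327, 'D': array([-0.03559564,  0.        ,  0.        ,  0.        ,  0.        ]), 'rvec': array([-2.08047711, -2.04856846, -0.29828009]), 'tvec': array([-0.09238311, -0.56947209,  0.22018696])}
pos [0.55665872 0.08680607 0.2556393 ] q6 -1.4462827708940178 F [-0.34841651 -0.43011615 -0.39402161] t 1.55
[[-1.     0.014 -0.001]
 [ 0.014  1.     0.   ]
 [ 0.001  0.    -1.   ]]
turn [ 0.     -0.0004 -0.001 ]
turn [-6.00e-04 -0.00e+00  9.99e-01]
shift [-0.0017 -0.0697  0.1261]
```

View pics/w1.png

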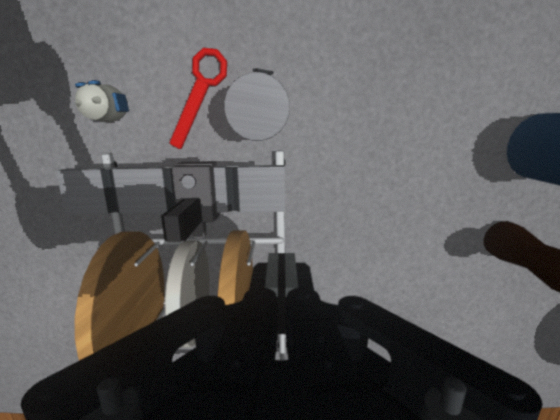

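The wrist picture shows the post at about (182,218), the pin cap at (187,181), the white board in the middle slot at (182,290) and the closed fingertips at (283,258). The left side of the post is free for the descent.

{"api": "play_rows", "payload": {
  "commands": [
    [[-0.001,-0.03,0.05,0,0,0,1],[-0.001,-0.06,0.1,0,0,0,1],[-0.001,-0.06,0.14,0,0,0,1],[-0.001,-0.06,0.167,0,0,0,1],[-0.001,-0.06,0.167,0,0,0,1],[-0.001,-0.06,0.167,0,0,0,1]]
  ]
}}

```text
time: 2.15
tool_pos: [0.5562, 0.053, 0.156]
tcp_rot: [-0.016, -3.141, -0.0]
wrist_force: [-0.1, 0.2, 0.0]
width: 0.002
grip_force: 0.0
```

```bash
python3 - <<'E'
from plan import *
p=bot.camera_params("wrist")
a=bot.read_camera("wrist"); cv2.imwrite("pics/w2.png",a)
plan([.557,.030,.155],np.pi/2-.011)
# predicted mid-notch, rail frame marks and tips
m=np.array([.545,-.0204]); ey=np.array([.011,1.]); ex=np.array([1,-.011])
for k in(0,.02,.025,.03): print(k,proj(p,[*(m+ex*.012+ey*(k+.008)),.167])[0].round(),proj(p,[*(m-ex*.02+ey*(k+.017)),.11])[0].round(),proj(p,[*(m-ex*.02+ey*(k-.017)),.11])[0].round())
E
```

```text
pos [0.55706262 0.05291912 0.15700486] q6 -1.5105107773152058 F [0.65896472 0.64757337 0.60520065] t 2.2
[[-1.     0.01   0.001]
 [ 0.01   1.     0.   ]
 [-0.001  0.    -1.   ]]
turn [0.0001 0.0003 0.0002]
turn [-5.000e-04  1.000e-04 -9.998e-01]
shift [-0.0003 -0.0382  0.0033]
0 [128. 312.] [184. 203.] [124. 203.]
0.02 [175. 312.] [219. 203.] [159. 203.]
0.025 [187. 312.] [228. 203.] [168. 203.]
0.03 [199. 313.] [237. 203.] [177. 203.]
```

View pics/w2.png

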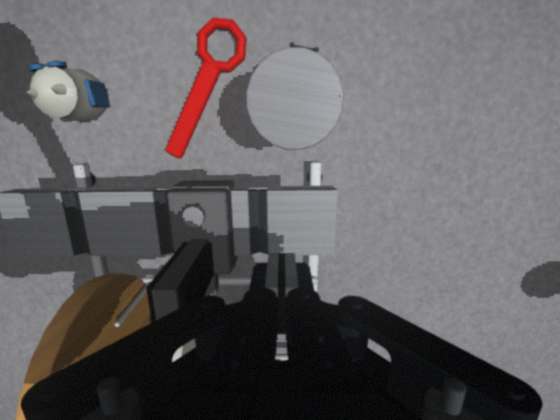

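The saddle front edges are at about 170 and 232 on row 195, so the keeper is at about +0.026. The fingers are at 252–312, clear to the left of the post. I'll creep to contact.

{"api": "play_rows", "payload": {
  "commands": [
    [[0,-0.01,-0.005,0,0,0,1],[0,-0.02,-0.005,0,0,0,1],[0,-0.025,-0.005,0,0,0,1],[0,-0.03,-0.005,0,0,0,1],[0,-0.034,-0.005,0,0,0,1],[0,-0.034,-0.005,0,0,0,1]]
  ]
}}

```text
time: 2.8
tool_pos: [0.5565, 0.0312, 0.1591]
tcp_rot: [-0.019, -3.141, 0.0]
wrist_force: [-0.2, 0.2, -0.3]
width: 0.002
grip_force: 0.0
```

{"api": "play_rows", "payload": {
  "commands": [
    [[0,-0.002,0,0,0,0,1],[0,-0.004,0,0,0,0,1],[0,-0.006,0,0,0,0,1],[0,-0.008,0,0,0,0,1],[0,-0.01,0,0,0,0,1]]
  ]
}}

```text
time: 3.3
tool_pos: [0.5565, 0.0259, 0.1591]
tcp_rot: [0.018, 3.142, 0.001]
wrist_force: [-0.1, 2.2, -0.5]
width: -0.002
grip_force: 0.9
```

{"api": "play_rows", "payload": {
  "commands": [
    [[0,-0.002,0,0,0,0,1],[0,-0.004,0,0,0,0,1],[0,-0.006,0,0,0,0,1],[0,-0.008,0,0,0,0,1],[0,-0.01,0,0,0,0,1]]
  ]
}}

```text
time: 3.8
tool_pos: [0.5564, 0.0196, 0.159]
tcp_rot: [0.018, 3.142, 0.0]
wrist_force: [0.6, 1.6, -0.6]
width: 0.0
grip_force: 0.9
```

```bash
python3 - <<'E'
from plan import *
p=bot.camera_params("wrist")
a=bot.read_camera("wrist"); cv2.imwrite("pics/w3.png",a[150:360,60:340]); cv2.imwrite("pics/w3.png",cv2.resize(a[150:360,60:340],None,fx=2.5,fy=2.5,interpolation=cv2.INTER_CUBIC))
plan([.557,.005,.16],np.pi/2-.011)
m=np.array([.545,-.0204]); ey=np.array([.011,1.]); ex=np.array([1,-.011])
for k in(0,.01,.02,.025): print(k,*[((proj(p,[*(m-ex*.02+ey*(k+d)),.11])[0]-[60,150])*2.5).round() for d in(.017,-.017)])
for k in(.06,0,-.06): print("notch",((proj(p,[*(m+ey*k),.09])[0]-[60,150])*2.5).round())
E
```

```text
pos [0.55641299 0.01936467 0.15904893] q6 -1.5691552815202294 F [0.29000114 1.37491706 0.07394725] t 3.85
[[-1.     0.011  0.   ]
 [ 0.011  1.    -0.   ]
 [-0.    -0.    -1.   ]]
turn [-0.      0.     -0.0001]
turn [0.000e+00 1.000e-04 9.999e-01]
shift [-0.0013 -0.0239 -0.0016]
0 [458. 127.] [310. 127.]
0.01 [502. 127.] [354. 127.]
0.02 [545. 127.] [397. 127.]
0.025 [567. 127.] [419. 127.]
notch [634. 182.]
notch [405. 182.]
notch [180. 182.]
```

View pics/w3.png

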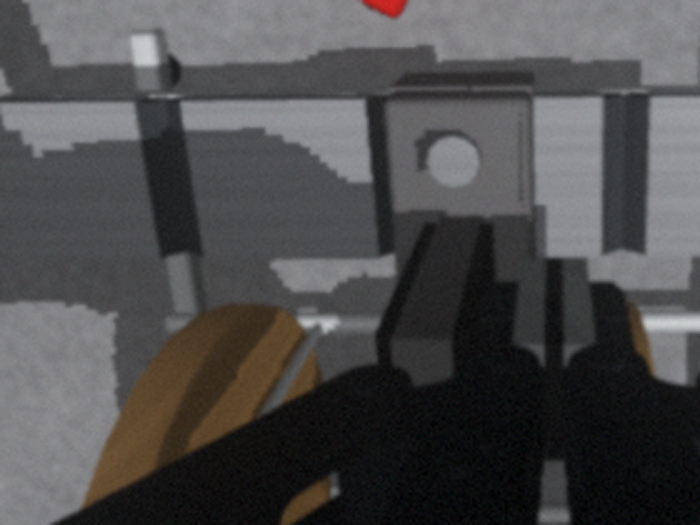

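Wrist crop: saddle edges at x 387 and 532, left notch at 625, right notch at 169, so the middle notch is at about 395. The keeper has moved to about +0.0195, and about 1.5 N of push is normal drag. I'll push on to about +0.006, then creep.

{"api": "play_rows", "payload": {
  "commands": [
    [[0,-0.003,0,0,0,0,1],[0,-0.006,0,0,0,0,1],[0,-0.009,0,0,0,0,1],[0,-0.012,0,0,0,0,1],[0,-0.015,0,0,0,0,1],[0,-0.018,0,0,0,0,1],[0,-0.021,0,0,0,0,1],[0,-0.021,0,0,0,0,1]]
  ]
}}

```text
time: 4.65
tool_pos: [0.5562, 0.0065, 0.1592]
tcp_rot: [-0.018, -3.141, 0.001]
wrist_force: [0.1, 0.1, 0.3]
width: 0.001
grip_force: 0.2
```

{"api": "play_rows", "payload": {
  "commands": [
    [[0,-0.001,0,0,0,0,1],[0,-0.002,0,0,0,0,1],[0,-0.002,0,0,0,0,1]]
  ]
}}

```text
time: 4.95
tool_pos: [0.5562, 0.0056, 0.1592]
tcp_rot: [-0.018, -3.142, 0.001]
wrist_force: [-0.0, 0.6, 0.5]
width: 0.001
grip_force: 0.0
```

{"api": "play_rows", "payload": {
  "commands": [
    [[0,-0.001,0,0,0,0,1],[0,-0.002,0,0,0,0,1],[0,-0.002,0,0,0,0,1]]
  ]
}}

```text
time: 5.25
tool_pos: [0.5562, 0.0045, 0.1591]
tcp_rot: [-0.018, -3.141, 0.0]
wrist_force: [0.4, 1.0, 0.1]
width: 0.0
grip_force: 0.0
```

```bash
python3 - <<'E'
from plan import *
p=bot.camera_params("wrist")
a=bot.read_camera("wrist"); cv2.imwrite("pics/w4.png",cv2.resize(a[150:360,60:340],None,fx=2.5,fy=2.5,interpolation=cv2.INTER_CUBIC))
plan([.557,.002,.16],np.pi/2-.011)
m=np.array([.545,-.0227]); ey=np.array([.011,1.]); ex=np.array([1,-.011])
for k in(0,.005,.01): print(k,*[((proj(p,[*(m-ex*.02+ey*(k+d)),.11])[0]-[60,150])*2.5).round() for d in(.017,-.017)])
for k in(.06,0,-.06): print("notch",((proj(p,[*(m+ey*k),.09])[0]-[60,150])*2.5).round())
E
```

```text
pos [0.55618664 0.00453033 0.15906793] q6 -1.5958953703747172 F [-0.27770153 -0.83502501  0.83908788] t 5.3
[[-1.     0.011 -0.   ]
 [ 0.011  1.    -0.   ]
 [ 0.    -0.    -1.   ]]
turn [-0.     -0.     -0.0001]
turn [-0.000e+00  1.000e-04  9.999e-01]
shift [-0.0014 -0.0042 -0.0016]
0 [514. 127.] [366. 128.]
0.005 [536. 127.] [388. 128.]
0.01 [558. 127.] [409. 127.]
notch [683. 182.]
notch [454. 183.]
notch [227. 183.]
```

View pics/w4.png

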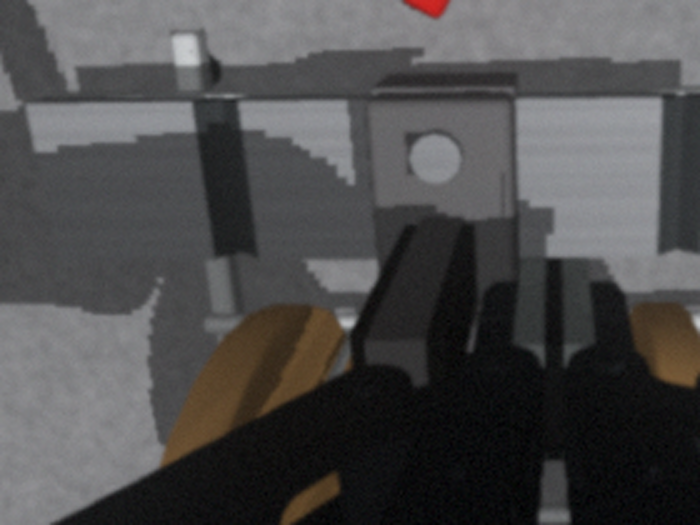

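The saddle edges are now at 370 and 515, against 366 and 514 predicted for keeper = 0. There is a small gap to the finger and no contact force, so the keeper has snapped into the middle notch. I'll back off left, then up.

{"api": "play_rows", "payload": {
  "commands": [
    [[0,0.02,0,0,0,0,1],[0,0.05,0,0,0,0,1],[0,0.08,0,0,0,0,1],[0,0.08,-0.05,0,0,0,1],[0,0.08,-0.12,0,0,0,1],[0,0.12,-0.17,0,0,0,1],[0,0.18,-0.17,0,0,0,1],[0,0.18,-0.17,0,0,0,1]]
  ]
}}

```text
time: 6.1
tool_pos: [0.5581, 0.1167, 0.2631]
tcp_rot: [0.013, 3.138, 0.004]
wrist_force: [-0.3, -1.3, -0.9]
width: 0.001
grip_force: 0.0
```

```bash
python3 - <<'E'
from plan import *
p=bot.camera_params("wrist")
a=bot.read_camera("wrist"); cv2.imwrite("pics/w5.png",cv2.resize(a[60:340,0:360],None,fx=2,fy=2,interpolation=cv2.INTER_CUBIC))
m=np.array([.545,-.0227]); ey=np.array([.011,1.]); ex=np.array([1,-.011])
for k in(-.004,0,.004): print(k,*[((proj(p,[*(m-ex*.02+ey*(k+d)),.11])[0]-[0,60])*2).round() for d in(.017,-.017)])
for k in(.06,0,-.06): print("notch",((proj(p,[*(m+ey*k),.09])[0]-[0,60])*2).round())
print(bot.read_state()["tool_pos"],bot.read_state()["wrist_force"])
E
```

```text
-0.004 [286. 222.] [213. 223.]
0 [295. 222.] [221. 223.]
0.004 [303. 222.] [230. 223.]
notch [403. 256.]
notch [283. 256.]
notch [165. 257.]
[0.5574468  0.11489926 0.26179139] [-0.4951247  -0.64249797  0.17912993]
```

View pics/w5.png

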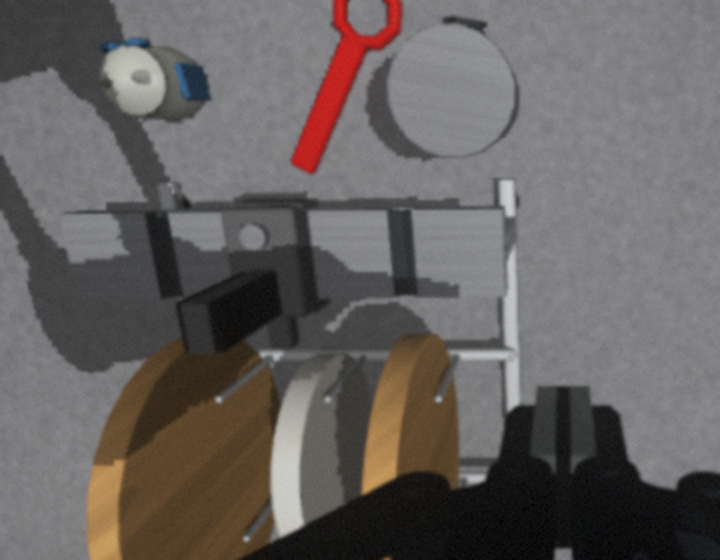

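The saddle spans 223–296, against 221–295 predicted at 0, with the notches at 402 and 165. The keeper is seated in the middle notch in front of the white board, the boards and other items look undisturbed, and the hand is clear.

```bash
python3 -c "
from workcell import bot
print(bot.finish_job())"
```

```text
the job is handed in; nothing more can be done
None
```

I pushed the keeper right until it snapped into the middle notch, in front of the small white board, without running past it; the hand is clear and the job is handed in (about 6 s of robot time, result not reported back).

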